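# Prop a sensor plate just off its rests with a leveling wedge and hold it

### The arm

A 6-joint arm with a two-finger parallel gripper is mounted at the origin on the work surface. World frame = base frame: x ahead of the robot, y to its left, z up, the work surface at z = 0. Lengths are in m, angles in rad, forces in N, time in s.
With the tool pointing down it reaches from about 0.3 to 0.775 m from the base axis. Payload 14.6 kg.
Tool frame: the origin (TCP) lies at the very end of the fingers, on their centre line; the grasp point (between the pads) lies 19 mm behind it; z points along the fingers, y is the line along which they close (so a half turn about z gives the same grasp; the last joint's range is limited). The gripper opens to 94 mm and grips with 3 to 60 N. Pads are 16 mm wide; open, the fingers measure 119 mm over their backs; the gripper's body (75 mm by 177 mm) begins 78 mm behind the grasp point.
Start: joints at [1.096, 0.3, 1.521, -0, 1.321, -0.067], TCP at [0.218, 0.505, 0.205] pointing down, gripper open.
Joint ranges: [-3.03, 3.03], [-0.79, 2.21], [0.23, 2.52], [-1.04, 4.18], [0, 3.07], [-2.55, 2.55]. Speed limits (rad/s): [2.22, 2.22, 2.57, 3.14, 3.14, 3.14].

### API

Orientations are given as [roll, pitch, yaw] about the fixed x, y, z axes, in that order (R = Rz(yaw) Ry(pitch) Rx(roll)).
In Python, from station import ctrl, cams gives the robot as it stands. The module is installed in compiled form; this text tells all that it offers.
- The arm moves only by the tool arm_command, never from a script. Its argument "plan" is a list that holds one entry, the list of rows, each a list of 7 numbers: the shift along the tool's x, y, z in a scale on which 1.0 is 800 mm, then the turn, a rotation vector about the tool's x, y, z in parts of the range, where 1.0 means 360 degrees, then the closure, from -1 (fully open) to 1 (shut). A call has 1 to 12 rows; each row is the pose to reach, as a shift and turn from the pose commanded when the call began, along the tool's axes at that moment; what a row does not reach only later rows make up. A row lasts 1/10 s, in which the tool goes at most 50 mm and 8.59 degrees, less where a joint would pass 70% of its speed; a pose out of reach is approached as far as the arm can. No shift or turn number may pass 1 either way. A call with a gripper value outside its range is refused whole. The fingers move at their own pace and stop on an object; "squeeze" is the grip in N (left out, the last holds). Time passes only in rows, so rows that repeat a pose let the fingers close. It gives the time, the measured TCP pose, the force, the opening and the grip force at its end, in the units of the state.
- ctrl.get_obs(): the state, without advancing time (a new reading comes with each control period).
- cams.camera(name): name is "scene" or "top" or "wrist"; returns (picture, depth): 400x640x3 uint8, blue, green, red; 400x640 float32, m along the optical axis (not along the pixel's ray), 0 where there is no reading.
- cams.camera_info(name): a dict with "fx", "fy", "cx", "cy" (pixels), "world_to_cam" (4x4, takes a point from world to camera coordinates). Camera axes: x right, y down, z forward; pixel columns grow to the right and rows downward; lengths in m; the calibration is good to about 2 mm. A picture is of the moment at which its call begins: read the wrist's pose just before it. camera_info takes no time and is no camera call; for the wrist camera it gives the pose at the moment of the call.
- ctrl.hand_in(): hands the job in; it is judged then, once.
The state is a dict: "time_s": time; "qpos": joint angles; "joint_vel": joint speeds; "tau": joint torques, N m; "ee_pos": TCP position; "eef_rot": TCP orientation; "force": force on the tool from outside, world axes, zero at the start; "moment": the same for the moment, N m; "grip_width": finger opening in m; "grip_force": force on a finger pad.
Only numpy, scipy, OpenCV 4.12 (cv2) and the standard library are available. Lean on these libraries where they do the work, as an engineer would, in place of code of your own. Each camera call takes 0.05 s, during which the arm holds its last target. There are 200 camera calls.

### The job

Lift the orange leveling wedge by its black grip up and off the fork hanger. Lay it flat on the fixture's dark base, thin end first, and push it in between the two rubber rest pads under the free front edge of the hinged aluminium plate until that edge is just raised, about 5 mm off its pads, and finish while still gripping the wedge there. Let only the wedge raise the plate, never the robot itself and never far, and leave the mug, bottle, screwdriver and tray alone.

Things in the scene. Friction and masses are not known exactly. Their poses are not given: they have to be found in the camera images.
- wedge: Orange leveling wedge, 116 long (x) x 50 wide (y) mm, about 300 g, hanging level, its x along the hanger's x within 2 degrees. Origin on the flat underside, straight below the grip; +x to the thin end, z up. Thickness 8 at x = +88, rising evenly (3 per 10 mm) to 32 at x = +8, flat to the rear at x = -28. Over the origin a 16 x 16 steel neck, z = 32 to 62, carries the black grip.
- wedge_grip (a point): Centre of the black grip block on the wedge, 80 mm above its underside: 36 (wedge x) x 40 (wedge y) x 36 mm high, z = 62 to 98 over the underside. Sides free from above; while hanging, the prongs are only beneath it. It needs a firm grip, about 70 N.
- wedge_tip (a point): Middle of the wedge's thin end (8 mm thick), on the underside, 88 mm ahead (+x) of the origin. A green band across the slope, 16 mm wide, centred 59 mm behind this end, marks where the plate's edge rides when raised about 5 to 6 mm; first touch is about 40 mm behind this end.
- hanger: Fixed fork stand. Origin on the table below the hanging neck; z up. Two level steel prongs (8 x 8 mm, gap 22, 38 overall) along x from x = -30 mm to a post at x = +130 to +150, 117 high. The neck hangs between them, grip block on the prong tops at z = 112, wedge below: underside at z = 50, thin end to +x. Base x = -35 to +165, 80 wide, 12 high.
- hook_end (a point): Free end of the fork, mid-gap, at the prong tops (z = 112 mm), 30 mm towards -x from the hanging place. The last 6 mm of each prong turn up 10 mm: the wedge must rise over 10 mm (it can rise 22 before its body meets the prongs), then go out along the hanger's -x. Its thin end leaves the prongs after 120 mm; only then raise it further.
- fixture: Fixed tilt fixture. Origin on the table below the plate's resting front edge (lip), mid-width; +x from lip to hinge = the direction to push the wedge. Dark steel base, x = -120 to +170 mm, 170 wide, top face 12 mm above the table. Two black rubber rest pads, 20 high, at x = 0, y = +/-70, 118 clear between them; the space under the lip between them is open.
- tilt_plate: Aluminium plate 150 x 150 x 8 mm, about 0.7 kg, with a black finned module on it (to 44 mm above mid-plate, 20 to 110 mm from the hinge). Origin on the hinge axis (along y), mid-thickness, 150 mm in +x from the lip, 36 above the table. Level at rest, turns up at the lip, falls back by its weight. About 3 to 5 N at the lip raise it; pushing the wedge takes some 5 to 15 N.
- lip (a point): Middle of the plate's free front edge, at its lowest line. The edge is a round bar of 4 mm radius along y. At rest this point is 32 mm above the table, 20 mm above the base's top face; it reads higher as the plate is raised.
- mug: Blue ceramic mug, 76 mm diameter, 85 mm high, origin under its centre. Bystander.
- bottle: Small clear bottle with red cap, 52 mm diameter, 120 mm high, origin under its centre. Bystander.
- screwdriver: Red screwdriver lying across on the table nearer the robot, about 200 mm long. Bystander.
- tray: Grey component tray, 140 x 90 x 30 mm, origin under its centre, to the robot's right of the work. Bystander.
Mind the look-alikes: they are no part of the job. There is more than one size of the wedge; the one meant has the size given above.

How it is judged:
On the way:
1. the wedge is in the gripper, off the hanger (contact force between the fingers and wedge above 1 N and contact force between wedge and hanger below 0.1 N and horizontal distance between wedge and hanger above 0.06 m), for 0.2 s.
At the end, for the whole second after the job is handed in: The plate's front edge stands 1.5 to 9.5 mm above its resting height, carried by the wedge alone (wedge presses on plate, robot does not touch the plate); the wedge lies on the base (underside within 4.5 mm of its top face, tilted less than 5 degrees), at rest and still gripped by the fingers (height (world z) of lip between 0.0335 and 0.0415 m and contact force between wedge and tilt_plate above 0.5 N and contact force between the fingers and wedge above 2 N and contact force between each of the arm, the fingers and tilt_plate below 0.1 N and z of wedge in the frame of fixture below 0.0165 m and angle between wedge's own z axis and vertical below 0.09 rad and linear speed of each of wedge, tilt_plate below 0.01 m/s); the arm keeps its last pose, push and grip.
It fails at once if the plate is raised far (over 18 mm at its front edge) (height (world z) of lip above 0.05 m).
It fails at once if the robot itself pushes on the plate (contact force between any of the arm, the fingers and tilt_plate above 2 N).
It fails at once if a bystander is moved or upset (distance of any of mug, bottle, screwdriver, tray from where it was at the start of the episode above 0.02 m).
It also fails if it takes over 48 s, if anything falls off the work surface, if the arm or the gripper's body presses on something with over 40 N, if the wrist force passes 120 N, or if a joint passes its speed limit or range.

## Working session

There is one attempt and no reset: what is moved stays moved. The work goes in short steps, Python scripts to look and compute and a tool call to move; the robot and the scene stay as the last step left them, time stands still between calls to the robot, and variables do not carry over. Pictures are saved under pics/ and viewed, at most 10 in all, crops included, and the job is handed in when it is done.

Besides the shell and the picture viewer there is one more tool, called after "Emit:" as name(argument=value, ...) on one line, values as JSON. arm_command: Moves the arm, as the interface text tells. Its arguments: {"type":"object","properties":{"plan":{"type":"array"},"squeeze":{"type":"number"}},"required":["plan"]}

```bash
mkdir -p pics; cat > h.py <<'E'
import numpy as np, cv2
from station import ctrl, cams
def snap(n):
    i=cams.camera_info(n); im,d=cams.camera(n); return im,d,i
def px2w(i,d,u,v,z=None):
    T=np.linalg.inv(i["world_to_cam"]); r=np.array([(u-i["cx"])/i["fx"],(v-i["cy"])/i["fy"],1])
    if z is None: return T[:3,:3]@(r*d[int(round(v)),int(round(u))])+T[:3,3]
    w=T[:3,:3]@r; return T[:3,3]+w*(z-T[2,3])/w[2]
E
python3 - <<'E'
from h import *
for n in("scene","top"):
    im,d,i=snap(n); cv2.imwrite(f"pics/{n}0.png",im); np.savez(f"{n}0.npz",im=im,d=d,**i); print(n,i)
print(ctrl.get_obs())
E
```

```text
scene {'fx': 461.60469046167475, 'fy': 461.60469046167475, 'cx': 309.76545638208677, 'cy': 202.8627586110166, 'world_to_cam': array([[ 0.51385073,  0.85786533,  0.00494976, -0.31558886],
       [ 0.74864913, -0.44559925, -0.49088267, -0.3941114 ],
       [-0.41890562,  0.25594605, -0.87121163,  1.53667801],
       [ 0.        ,  0.        ,  0.        ,  1.        ]])}
top {'fx': 387.1748882151614, 'fy': 387.1748882151614, 'cx': 318.5853827976753, 'cy': 193.01078097489213, 'world_to_cam': array([[-0.00696845, -0.99996956,  0.00351054, -0.00674981],
       [-0.98509645,  0.00626136, -0.17188889,  0.60197703],
       [ 0.17186167, -0.00465602, -0.98511009,  1.16996784],
       [ 0.        ,  0.        ,  0.        ,  1.        ]])}
{'time_s': 0.1, 'qpos': array([ 1.09641452e+00,  3.00438180e-01,  1.52150602e+00, -5.88197802e-06,
        1.32068116e+00, -6.66099993e-02]), 'joint_vel': array([ 0.00072428, -0.00076369, -0.00174496,  0.0009478 , -0.00265558,
       -0.00038537]), 'tau': array([ 1.65428177e-03, -5.32648873e+01, -3.53277147e+01,  7.09788501e-02,
        2.35775043e-02, -6.09687959e-05]), 'ee_pos': array([0.21801631, 0.50469817, 0.20493613]), 'eef_rot': array([-3.14056186e+00, -6.30530798e-05,  2.73382227e+00]), 'force': array([-0.44666856,  0.23238381,  0.03601173]), 'moment': array([-0.00783543,  0.01146178,  0.01966683]), 'grip_force': 0.0, 'grip_width': 0.09394832389132102}
```

View pics/top0.png

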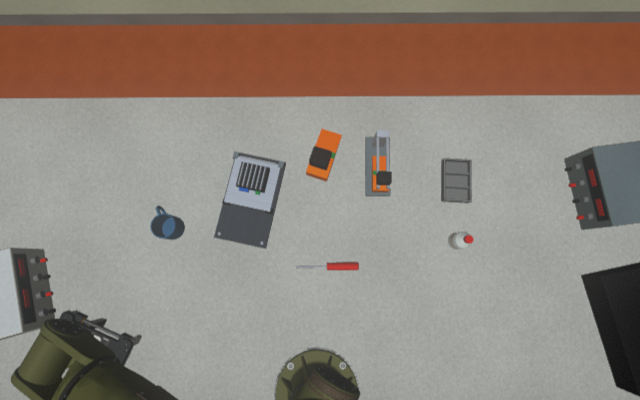

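View pics/scene0.png

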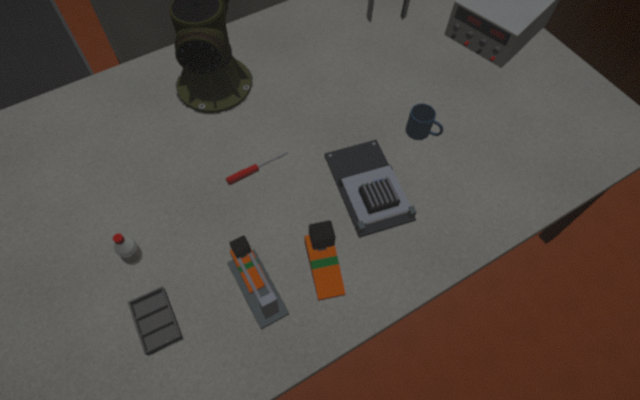

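The top view shows the fixture around (250,200), with its front edge near row 205 and the hinge at the top. The hanger is at (378,165) with the grip at (383,178) and the post at the far end. A loose look-alike wedge lies at (323,155). Next I enlarge this area.

```bash
python3 - <<'E'
import numpy as np,cv2
im=np.load("top0.npz")["im"]; c=cv2.resize(im[122:252,206:402],None,fx=4,fy=4,interpolation=cv2.INTER_CUBIC); cv2.imwrite("pics/crop0.png",np.clip(c*1.3,0,255).astype(np.uint8))
E
```

```text
(no output)
```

View pics/crop0.png

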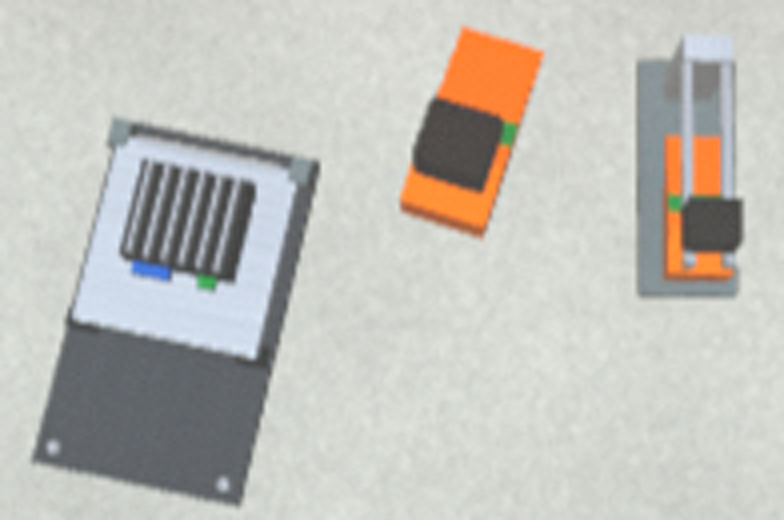

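Crop readings: base corners at (33,461), (240,504) and (319,161). Lip corners are at (69,320) and (258,360). Hanger base corners are at (638,60), (638,296) and (737,296), and the grip is near (712,222).

```bash
python3 - <<'E'
from h import *
D={n:np.load(n+"0.npz") for n in("top","scene")}
D0=D["top"]; d=D0["d"]
def P(x,y,z): return px2w(D0,d,206+(x+.5)/4-.5,122+(y+.5)/4-.5,z)
for nm,pts,z in(("base",[(33,461),(240,504),(319,161),(112,120)],.012),("lip",[(69,320),(258,360)],.038),("hbase",[(638,60),(638,296),(737,296),(737,60)],.012)):
    q=np.array([P(*p,z) for p in pts]); print(nm,q.round(4).tolist(),"len",np.linalg.norm(np.diff(q,axis=0),axis=1).round(4))
def cloud(n,u0,u1,v0,v1):
    i=D[n];d=i["d"]; v,u=np.mgrid[v0:v1,u0:u1]; v=v.ravel();u=u.ravel();z=d[v,u]
    T=np.linalg.inv(i["world_to_cam"]); p=np.c_[(u-i["cx"])/i["fx"]*z,(v-i["cy"])/i["fy"]*z,z]@T[:3,:3].T+T[:3,3]
    return p[z>0], i["im"][v,u][z>0].astype(int)
def rect(n,box,zl,zh,f=None):
    p,c=cloud(n,*box); m=(p[:,2]>zl)&(p[:,2]<zh)
    if f: m&=f(c)
    p=p[m]; r=cv2.minAreaRect((p[:,:2]*1000).astype(np.float32)); print(n,len(p),"z",np.median(p[:,2]).round(4),r,"c",p.mean(0).round(4))
dark=lambda c:c.max(1)<90
org=lambda c:(c[:,2]>120)&(c[:,0]<70)
print("grip");rect("top",(360,400,160,195),.138,.16,dark);rect("scene",(225,260,230,262),.138,.16,dark)
print("prong/post");rect("top",(360,400,122,195),.105,.125,lambda c:~dark(c))
print("plate");rect("top",(215,295,145,215),.032,.047,lambda c:c.min(1)>120);rect("scene",(335,420,160,235),.032,.047,lambda c:c.min(1)>100)
print("base");rect("top",(205,295,140,255),.006,.018,dark)
print("hbase");rect("top",(355,400,125,205),.006,.018)
E
```

```text
base [[0.4688, 0.3246, 0.012], [0.4336, 0.1588, 0.012], [0.7141, 0.0981, 0.012], [0.7502, 0.2702, 0.012]] len [0.1695 0.287  0.1758]
lip [[0.5785, 0.2936, 0.038], [0.5455, 0.143, 0.038]] len [0.1541]
hbase [[0.7996, -0.1681, 0.012], [0.5993, -0.1626, 0.012], [0.5988, -0.2433, 0.012], [0.7991, -0.251, 0.012]] len [0.2003 0.0807 0.2004]
grip
top 161 z 0.1477 ((630.0924072265625, -201.3692169189453), (37.74007034301758, 34.493507385253906), 87.3741226196289) c [ 0.6298 -0.2015  0.1476]
scene 259 z 0.1494 ((631.2368774414062, -205.36929321289062), (39.67631530761719, 36.02107620239258), 87.3652114868164) c [ 0.6328 -0.2056  0.1489]
prong/post
top 352 z 0.1135 ((693.0322265625, -204.10568237304688), (39.26789855957031, 180.95606994628906), 88.29277038574219) c [ 0.7134 -0.2042  0.114 ]
plate
top 1409 z 0.0398 ((640.15478515625, 204.2765350341797), (157.02252197265625, 157.82040405273438), 77.67406463623047) c [0.6276 0.2017 0.0399]
scene 295 z 0.0414 ((635.9715576171875, 202.15380859375), (147.0294647216797, 142.38706970214844), 77.03553009033203) c [0.6016 0.2101 0.0415]
base
top 1982 z 0.0118 ((591.4844360351562, 210.87062072753906), (168.29534912109375, 284.3304443359375), 77.42436981201172) c [0.5234 0.2192 0.0119]
hbase
top 615 z 0.0118 ((709.848388671875, -201.70042419433594), (139.2557830810547, 264.4109191894531), 86.25355529785156) c [ 0.7004 -0.1915  0.0118]
```

```bash
cat >> h.py <<'E'
from scipy.spatial.transform import Rotation as Ro
def go(xyz,yawdeg):
    o=ctrl.get_obs(); R=Ro.from_euler("xyz",o["eef_rot"]); T=Ro.from_euler("xyz",[np.pi,0,np.radians(yawdeg)])
    print("t",round(o["time_s"],2),"pos",o["ee_pos"].round(4),"rpy",np.degrees(o["eef_rot"]).round(2),"F",o["force"].round(1),"w",round(o["grip_width"],4),"gf",o["grip_force"])
    print("shift mm",(R.inv().apply(np.array(xyz)-o["ee_pos"])*1000).round(1),"rotvec",(R.inv()*T).as_rotvec().round(4))
E
python3 -c "
from h import *
go([.631,-.203,.215],178.2)"
```

```text
t 0.1 pos [0.218  0.5047 0.2049] rpy [-179.94   -0.    156.64] F [-0.4  0.2  0. ] w 0.0939 gf 0.0
shift mm [-659.8 -485.9   -9.6] rotvec [-1.000e-03 -3.000e-04 -3.764e-01]
```

The rows are not in the units I measure in: shifts go in shares of 800 mm and turns go in shares of 360 degrees. I convert before sending: -660 mm is -0.825, -486 mm is -0.6075, -0.376 rad is -0.0598.

Emit:
arm_command(plan=[[[-0.825,-0.6075,-0.0125,0,0,-0.0598,-1],[-0.825,-0.6075,-0.0125,0,0,-0.0598,-1],[-0.825,-0.6075,-0.0125,0,0,-0.0598,-1],[-0.825,-0.6075,-0.0125,0,0,-0.0598,-1],[-0.825,-0.6075,-0.0125,0,0,-0.0598,-1],[-0.825,-0.6075,-0.0125,0,0,-0.0598,-1],[-0.825,-0.6075,-0.0125,0,0,-0.0598,-1],[-0.825,-0.6075,-0.0125,0,0,-0.0598,-1],[-0.825,-0.6075,-0.0125,0,0,-0.0598,-1],[-0.825,-0.6075,-0.0125,0,0,-0.0598,-1],[-0.825,-0.6075,-0.0125,0,0,-0.0598,-1],[-0.825,-0.6075,-0.0125,0,0,-0.0598,-1]]])

```text
time_s: 1.3
ee_pos: [0.5181, -0.01, 0.2126]
eef_rot: [3.142, -0.0, 3.11]
force: [0.2, 1.0, 0.9]
grip_width: 0.0941
grip_force: 0.0
```

```bash
python3 -c "
from h import *
go([.631,-.203,.215],178.2)"
```

```text
t 1.3 pos [ 0.5181 -0.01    0.2126] rpy [ 1.8000e+02 -1.0000e-02  1.7817e+02] F [0.2 1.  0.9] w 0.0941 gf 0.0
shift mm [-119.  -189.3   -2.4] rotvec [ 0.0001 -0.0002 -0.0006]
```

Scaled: -160 mm is -0.2, -90 mm is -0.1125.

Emit:
arm_command(plan=[[[-0.1125,-0.2,0,0,0,0,-1],[-0.1125,-0.2,0,0,0,0,-1],[-0.1125,-0.2,0,0,0,0,-1],[-0.1125,-0.2,0,0,0,0,-1],[-0.1125,-0.2,0,0,0,0,-1],[-0.1125,-0.2,0,0,0,0,-1],[-0.1125,-0.2,0,0,0,0,-1]]])

```text
time_s: 2.0
ee_pos: [0.6021, -0.1698, 0.2127]
eef_rot: [3.141, -0.0, 3.111]
force: [0.4, -0.4, -0.2]
grip_width: 0.0939
grip_force: 0.0
```

```bash
python3 - <<'E'
from h import *
go([.631,-.203,.215],178.2)
im,d,i=snap("wrist"); cv2.imwrite("pics/w1.png",im); np.savez("w1.npz",im=im,d=d,**i)
E
```

```text
t 2.0 pos [ 0.6021 -0.1698  0.2127] rpy [ 1.7999e+02 -2.0000e-02  1.7822e+02] F [ 0.4 -0.4 -0.2] w 0.0939 gf 0.0
shift mm [-29.9 -32.3  -2.4] rotvec [ 0.0003 -0.0003  0.0004]
```

View pics/w1.png

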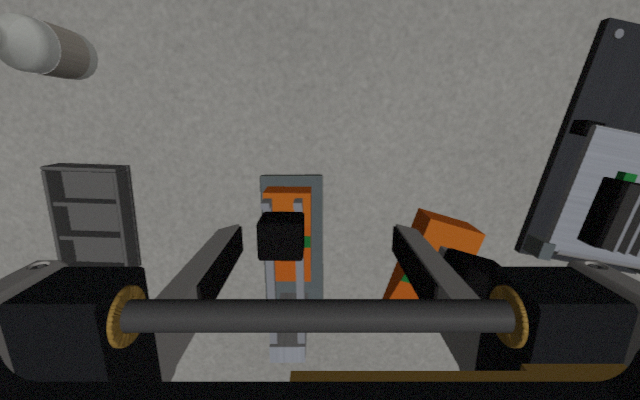

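The wrist view shows the hanging grip at (281,235) between the fingers, with the prongs below and the post at (288,352). I'll measure the grip from depth.

```bash
python3 - <<'E'
from h import *
D=np.load("w1.npz"); d=D["d"]; im=D["im"].astype(int)
v,u=np.mgrid[170:300,235:330]; v=v.ravel();u=u.ravel()
p=np.array([px2w(D,d,a,b) for a,b in zip(u,v)]); c=im[v,u]
def rect(nm,m):
    r=cv2.minAreaRect((p[m,:2]*1000).astype(np.float32)); print(nm,m.sum(),np.median(p[m,2]).round(4),r)
rect("grip",(p[:,2]>.14)&(p[:,2]<.156)&(c.max(1)<80))
o=(c[:,2]>120)&(c[:,0]<80); print("orange z",np.percentile(p[o,2],[5,50,95]))
rect("orange",o&(p[:,2]>.05)&(p[:,2]<.09)); rect("prongs",(p[:,2]>.108)&(p[:,2]<.128)&(c.min(1)>80))
rect("hbase",(p[:,2]>.006)&(p[:,2]<.018)); go([.631,-.203,.119],178.2)
E
```

```text
grip 1868 0.1481 ((630.927490234375, -204.00054931640625), (39.917030334472656, 35.4696044921875), 87.7628173828125)
orange z [0.05974157 0.08141207 0.08353929]
orange 1392 0.0813 ((661.4071655273438, -205.14466857910156), (49.2962646484375, 116.23739624023438), 87.9532470703125)
prongs 768 0.1125 ((656.6369018554688, -205.22592163085938), (38.17064666748047, 106.63787078857422), 88.43770599365234)
hbase 2519 0.0123 ((686.0602416992188, -206.49591064453125), (79.1333999633789, 175.76995849609375), 88.48079681396484)
t 2.05 pos [ 0.6022 -0.1697  0.2129] rpy [179.99  -0.   178.24] F [ 0.2  0.5 -0.1] w 0.0942 gf 0.0
shift mm [-29.8 -32.5  93.9] rotvec [ 0.0001 -0.      0.0007]
```

Scaled: 94 mm is 0.1175, -33.5 mm is -0.0419, 0.005 rad is 0.0008.

Emit:
arm_command(plan=[[[-0.0375,-0.0419,0,0,0,0.0008,-1],[-0.0375,-0.0419,0,0,0,0.0008,-1],[-0.0375,-0.0419,0,0,0,0.0008,-1],[-0.0375,-0.0419,0.0313,0,0,0.0008,-1],[-0.0375,-0.0419,0.0625,0,0,0.0008,-1],[-0.0375,-0.0419,0.0938,0,0,0.0008,-1],[-0.0375,-0.0419,0.1125,0,0,0.0008,-1],[-0.0375,-0.0419,0.1175,0,0,0.0008,-1],[-0.0375,-0.0419,0.1175,0,0,0.0008,-1],[-0.0375,-0.0419,0.1175,0,0,0.0008,-1]]], squeeze=60)

```text
time_s: 3.05
ee_pos: [0.6318, -0.2051, 0.1202]
eef_rot: [-3.141, 0.002, 3.105]
force: [-0.1, -0.4, -0.9]
grip_width: 0.094
grip_force: 0.0
```

Emit:
arm_command(plan=[[[0,0,0,0,0,0,0.5],[0,0,0,0,0,0,1],[0,0,0,0,0,0,1],[0,0,0,0,0,0,1],[0,0,0,0,0,0,1],[0,0,0,0,0,0,1],[0,0,0,0,0,0,1],[0,0,0,0,0,0,1],[0,0,0,0,0,0,1],[0,0,0,0,0,0,1],[0,0,0,0,0,0,1],[0,0,0,0,0,0,1]]])

```text
time_s: 4.25
ee_pos: [0.6313, -0.2051, 0.1187]
eef_rot: [3.141, 0.0, 3.105]
force: [-0.7, 1.5, 0.2]
grip_width: 0.0394
grip_force: 60.0
```

```bash
python3 -c "
from h import *
go([.631,-.204,.135],177.9)"
```

```text
t 4.25 pos [ 0.6313 -0.2051  0.1187] rpy [179.99   0.   177.89] F [-0.7  1.5  0.2] w 0.0394 gf 60.0000661611557
shift mm [  0.4   1.  -16.3] rotvec [ 0.0001  0.     -0.0001]
```

Scaled: -16 mm is -0.02, -12 mm is -0.015.

Emit:
arm_command(plan=[[[0,0,-0.005,0,0,0,1],[0,0,-0.01,0,0,0,1],[0,0,-0.015,0,0,0,1],[0,0,-0.02,0,0,0,1],[0,0,-0.02,0,0,0,1],[0,0,-0.02,0,0,0,1],[0,0,-0.02,0,0,0,1]]])

```text
time_s: 4.95
ee_pos: [0.6312, -0.2051, 0.1345]
eef_rot: [3.141, -0.0, 3.105]
force: [0.9, 0.3, -3.1]
grip_width: 0.04
grip_force: 60.0
```

```bash
python3 - <<'E'
from h import *
go([.631,-.204,.135],177.9)
i=0
im,d,i=snap("scene"); c=cv2.resize(im[215:335,200:320],None,fx=5,fy=5,interpolation=cv2.INTER_CUBIC); cv2.imwrite("pics/s2.png",c)
E
```

```text
t 4.95 pos [ 0.6312 -0.2051  0.1345] rpy [ 1.7999e+02 -2.0000e-02  1.7789e+02] F [ 0.9  0.3 -3.1] w 0.04 gf 59.99860167503357
shift mm [ 0.2  1.1 -0.5] rotvec [ 0.0001 -0.0003 -0.0001]
```

View pics/s2.png

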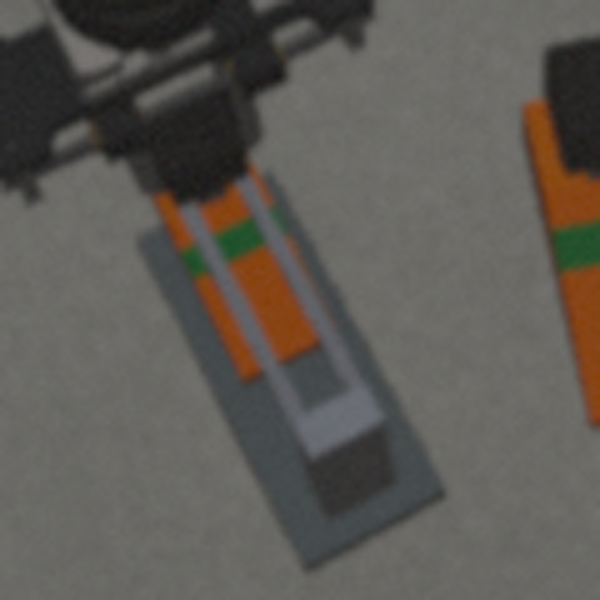

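The crop shows the wedge in the fingers, lifted and still parallel to the prongs. The 3.1 N load matches the wedge's weight, so it hangs freely. Now I draw it out along the prongs.

Scaled: 135 mm is 0.1688, 125 mm is 0.1563.

Emit:
arm_command(plan=[[[0.01,0,0,0,0,0,1],[0.025,0,0,0,0,0,1],[0.0438,0,0,0,0,0,1],[0.0625,-0.0006,0,0,0,0,1],[0.0813,-0.0006,0,0,0,0,1],[0.1,-0.0006,0,0,0,0,1],[0.1188,-0.0013,0,0,0,0,1],[0.1375,-0.0013,0,0,0,0,1],[0.1563,-0.0013,0,0,0,0,1],[0.1688,-0.0013,0,0,0,0,1],[0.1688,-0.0013,0,0,0,0,1],[0.1688,-0.0013,0,0,0,0,1]]])

```text
time_s: 6.2
ee_pos: [0.4966, -0.2013, 0.135]
eef_rot: [-3.141, 0.001, 3.105]
force: [0.2, 0.2, -3.2]
grip_width: 0.0396
grip_force: 60.0
```

```bash
python3 -c "
from h import *
go([.465,.239,.19],167.7)"
```

```text
t 6.2 pos [ 0.4966 -0.2013  0.135 ] rpy [-1.7999e+02  4.0000e-02  1.7788e+02] F [ 0.2  0.2 -3.2] w 0.0396 gf 59.998560547828674
shift mm [ 47.8 438.8 -55.2] rotvec [-0.0002  0.0007  0.1777]
```

Scaled: 385 mm is 0.4813, 360 mm is 0.45, 0.12 rad is 0.0191.

Emit:
arm_command(plan=[[[0,0,-0.025,0,0,0,1],[0,0.0125,-0.0563,0,0,0,1],[0.0063,0.05,-0.0688,0,0,0.0032,1],[0.0125,0.1,-0.0688,0,0,0.0064,1],[0.0188,0.15,-0.0688,0,0,0.0095,1],[0.025,0.2,-0.0688,0,0,0.0127,1],[0.0313,0.25,-0.0688,0,0,0.0159,1],[0.0375,0.3,-0.0688,0,0,0.0191,1],[0.0438,0.35,-0.0688,0,0,0.0223,1],[0.05,0.4,-0.0688,0,0,0.0255,1],[0.0563,0.45,-0.0688,0,0,0.0282,1],[0.06,0.4813,-0.0688,0,0,0.0282,1]]])

```text
time_s: 7.4
ee_pos: [0.4624, 0.1881, 0.1898]
eef_rot: [3.141, 0.0, 2.929]
force: [0.2, -0.7, -3.0]
grip_width: 0.0395
grip_force: 60.0
```

Emit:
arm_command(plan=[[[0,0.0313,0,0,0,0,1],[0,0.0438,0,0,0,0,1],[0,0.0438,0,0,0,0,1],[0,0.0438,0,0,0,0,1]]])

```text
time_s: 7.8
ee_pos: [0.47, 0.2189, 0.1895]
eef_rot: [-3.141, -0.0, 2.928]
force: [-0.3, -0.5, -3.1]
grip_width: 0.0393
grip_force: 60.0
```

```bash
python3 - <<'E'
from h import *
go([.472,.238,.1],167.7)
im,d,i=snap("top"); np.savez("t3.npz",im=im,d=d,**i)
w,dw,iw=snap("wrist"); np.savez("w3.npz",im=w,d=dw,**iw)
cv2.imwrite("pics/w3.png",w)
E
```

```text
t 7.8 pos [0.47   0.2189 0.1895] rpy [-1.7997e+02 -2.0000e-02  1.6774e+02] F [-0.3 -0.5 -3.1] w 0.0393 gf 59.99852478504181
shift mm [ 2.1 19.1 89.5] rotvec [-0.0004 -0.0004  0.0007]
```

View pics/w3.png

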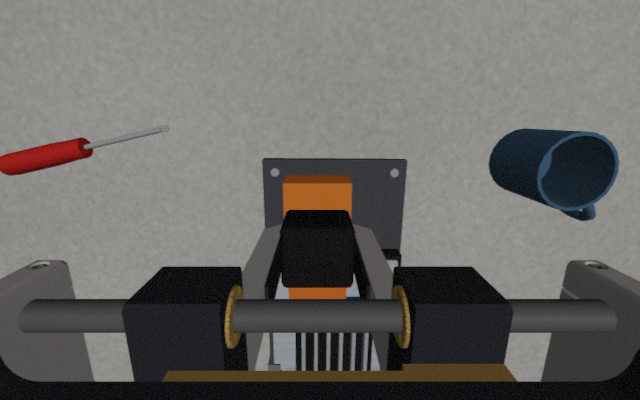

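The wrist view shows the wedge held straight over the base. The base's front corners are at about (264,159) and (406,159), the bolts at (275,173) and (394,173), and the lip's right end at about (400,252). I'll refine the fixture pose from this.

```bash
python3 - <<'E'
from h import *
D=np.load("w3.npz"); d=D["d"]; im=D["im"].astype(int)
for q,z in(((264,159),.012),((406,159),.012),((275,173),.012),((394,173),.012)): print(q,px2w(D,d,*q,z).round(4))
v,u=np.mgrid[140:300,250:420]; v=v.ravel();u=u.ravel()
p=np.array([px2w(D,d,a,b) for a,b in zip(u,v)]); c=im[v,u]
# fixture frame hypothesis
a=np.radians(-12.3); ex=np.array([np.cos(a),np.sin(a)]); ey=np.array([-ex[1],ex[0]])
b=(p[:,2]>.008)&(p[:,2]<.016)&(c.max(1)<95)
q=p[b,:2]; print("base n",b.sum(),"along x",np.percentile(q@ex,[0,.5,1]).round(4),"y",np.percentile(q@ey,[0,.5,99.5,100]).round(4))
# front edge & side edges line fits in pixel columns/rows
x=q@ex;y=q@ey
bins=np.linspace(y.min()+.01,y.max()-.01,15); f=[(m,x[(abs(y-m)<.003)].min()) for m in bins]; print("front fit slope deg",np.degrees(np.arctan(np.polyfit(*np.array(f).T,1)[0])))
for s,nm in((1,"left"),(-1,"right")):
    bx=np.linspace(x.min()+.005,x.min()+.09,12); f=np.array([(m,s*(s*y[abs(x-m)<.003]).max()) for m in bx]); k=np.polyfit(*f.T,1); print(nm,np.degrees(np.arctan(k[0])),np.median(f[:,1]))
o=(c[:,2]>120)&(c[:,0]<80)&(p[:,2]>.14)&(p[:,2]<.16); r=cv2.minAreaRect((p[o,:2]*1000).astype(np.float32)); print("wedge rear top",r,np.median(p[o,2]))
print("lip est along ex,ey:",np.array([.566,.2175])@ex,np.array([.566,.2175])@ey, "tcp",np.array([.47,.2189])@ex,np.array([.47,.2189])@ey)
pl=(p[:,2]>.03)&(p[:,2]<.045)&(u>395); print(pl.sum(), (p[pl,:2]@ex).min() if pl.any() else 0)
D=np.load("top0.npz");d=D["d"]
v,u=np.mgrid[140:225,215:295];v=v.ravel();u=u.ravel()
p=np.array([px2w(D,d,a,b) for a,b in zip(u,v)]);c=D["im"][v,u]
m=(p[:,2]>.034)&(p[:,2]<.044)&(c.min(1)>100);q=p[m,:2];x=q@ex;y=q@ey
print("plate x pct",np.percentile(x,[0,.5,1,99]),"y",np.percentile(y,[.5,99.5]))
E
```

```text
(264, 159) [0.431  0.1624 0.012 ]
(406, 159) [0.4662 0.3245 0.012 ]
(275, 173) [0.4498 0.1709 0.012 ]
(394, 173) [0.4796 0.3083 0.012 ]
base n 6355 along x [0.3864 0.3866 0.3867] y [0.2479 0.2488 0.4163 0.4172]
front fit slope deg 0.2462530722633112
left -0.19030623958598464 0.4168127802156952
right 33.12726686603397 0.24871491815332653
wedge rear top ((455.40045166015625, 220.7801971435547), (50.13957595825195, 25.78989028930664), 77.07926940917969) 0.15330005894145618
lip est along ex,ey: 0.5066736861155517 0.33308261107130654 tcp 0.4125790684289815 0.3139995577931182
70 0.49883269890941867
plate x pct [0.50112002 0.50269836 0.50305378 0.66173238] y [0.25706554 0.41031505]
```

Scaled: 105 mm is 0.1313, 100 mm is 0.125.

Emit:
arm_command(plan=[[[0.0075,0.0125,0,0,0,0,1],[0.0075,0.0238,0,0,0,0,1],[0.0075,0.0238,0.025,0,0,0,1],[0.0075,0.0238,0.0563,0,0,0,1],[0.0075,0.0238,0.0875,0,0,0,1],[0.0075,0.0238,0.1125,0,0,0,1],[0.0075,0.0238,0.125,0,0,0,1],[0.0075,0.0238,0.13,0,0,0,1],[0.0075,0.0238,0.1313,0,0,0,1],[0.0075,0.0238,0.1313,0,0,0,1],[0.0075,0.0238,0.1313,0,0,0,1]]])

```text
time_s: 9.0
ee_pos: [0.4685, 0.2396, 0.0855]
eef_rot: [3.141, 0.001, 2.928]
force: [-0.3, 0.6, -3.3]
grip_width: 0.0397
grip_force: 60.0
```

Scaled: 2 mm is 0.0025, 1.5 mm is 0.0019.

Emit:
arm_command(plan=[[[0,0,0.0006,0,0,0,1],[0,0,0.0013,0,0,0,1],[0,0,0.0019,0,0,0,1],[0,0,0.0025,0,0,0,1],[0,0,0.0025,0,0,0,1],[0,0,0.0025,0,0,0,1]]])

```text
time_s: 9.6
ee_pos: [0.4682, 0.2394, 0.0827]
eef_rot: [-3.142, -0.0, 2.928]
force: [0.6, 0.8, -3.0]
grip_width: 0.0395
grip_force: 60.0
```

```bash
python3 - <<'E'
from h import *
a=np.radians(-12.4); ex=np.array([np.cos(a),np.sin(a)]); print(ctrl.get_obs()["ee_pos"][:2]@ex,np.array([.566,.2175])@ex)
t=np.array([.566,.2175])-.029*ex; go([*t,.0807],167.6)
im,d,i=snap("scene"); c=cv2.resize(im[120:240,310:440],None,fx=5,fy=5,interpolation=cv2.INTER_CUBIC); cv2.imwrite("pics/s4.png",c)
E
```

```text
0.40583305237911677 0.5060915758783028
t 9.6 pos [0.4682 0.2394 0.0827] rpy [-180.     -0.    167.75] F [ 0.6  0.8 -3. ] w 0.0395 gf 59.99864459037781
shift mm [-71.3  -0.5   2. ] rotvec [-0.     -0.      0.0026]
```

View pics/s4.png

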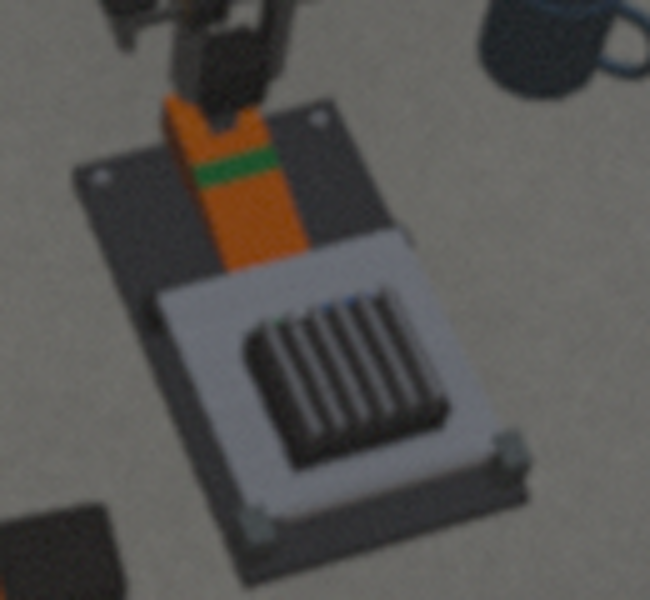

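The crop shows the wedge centred over the base, with its thin end right at the plate's edge near (268,258). Next I lower it gently to contact.

Scaled: 1.5 mm is 0.0019, 1 mm is 0.0013.

Emit:
arm_command(plan=[[[0,0,0.0006,0,0,0,1],[0,0,0.0013,0,0,0,1],[0,0,0.0019,0,0,0,1],[0,0,0.0019,0,0,0,1],[0,0,0.0019,0,0,0,1]]])

```text
time_s: 10.15
ee_pos: [0.4682, 0.2394, 0.0812]
eef_rot: [-3.142, -0.0, 2.928]
force: [-0.2, -0.1, -3.4]
grip_width: 0.0397
grip_force: 60.0
```

Scaled: 0.5 mm is 0.0006.

Emit:
arm_command(plan=[[[0,0,0.0006,0,0,0,1],[0,0,0.0006,0,0,0,1],[0,0,0.0006,0,0,0,1]]])

```text
time_s: 10.45
ee_pos: [0.4681, 0.2394, 0.0807]
eef_rot: [-3.142, -0.0, 2.928]
force: [-0.4, 0.4, -3.4]
grip_width: 0.0397
grip_force: 60.0
```

Scaled: 0.5 mm is 0.0006.

Emit:
arm_command(plan=[[[0,0,0.0006,0,0,0,1],[0,0,0.0006,0,0,0,1],[0,0,0.0006,0,0,0,1]]])

```text
time_s: 10.75
ee_pos: [0.4682, 0.2394, 0.0807]
eef_rot: [3.141, 0.0, 2.928]
force: [-3.5, -2.1, 5.7]
grip_width: 0.0396
grip_force: 60.0
```

Scaled: -46 mm is -0.0575, -44 mm is -0.055.

Emit:
arm_command(plan=[[[-0.005,0,0,0,0,0,1],[-0.0113,0,0,0,0,0,1],[-0.0175,0,0,0,0,0,1],[-0.0238,0,0,0,0,0,1],[-0.03,0,0,0,0,0,1],[-0.0363,0,0,0,0,0,1],[-0.0425,0,0,0,0,0,1],[-0.0488,0,0,0,0,0,1],[-0.055,0,0,0,0,0,1],[-0.0575,0,0,0,0,0,1],[-0.0575,0,0,0,0,0,1]]])

```text
time_s: 11.85
ee_pos: [0.5137, 0.2298, 0.0807]
eef_rot: [3.141, 0.001, 2.928]
force: [-0.9, 1.2, 4.6]
grip_width: 0.0398
grip_force: 60.0
```

```bash
python3 - <<'E'
from h import *
a=np.radians(-12.4); ex=np.array([np.cos(a),np.sin(a)]);t=np.array([.566,.2175])-.029*ex; go([*t,.0807],167.6)
E
```

```text
t 11.85 pos [0.5137 0.2298 0.0807] rpy [1.7996e+02 5.0000e-02 1.6774e+02] F [-0.9  1.2  4.6] w 0.0398 gf 60.00178813934326
shift mm [-24.7  -0.8   0. ] rotvec [0.0008 0.0008 0.0025]
```

Scaled: -16 mm is -0.02, -14 mm is -0.0175.

Emit:
arm_command(plan=[[[-0.0025,0,0,0,0,0,1],[-0.005,0,0,0,0,0,1],[-0.0075,0,0,0,0,0,1],[-0.01,0,0,0,0,0,1],[-0.0125,0,0,0,0,0,1],[-0.015,0,0,0,0,0,1],[-0.0175,0,0,0,0,0,1],[-0.02,0,0,0,0,0,1],[-0.02,0,0,0,0,0,1],[-0.02,0,0,0,0,0,1]]])

```text
time_s: 12.85
ee_pos: [0.5283, 0.2268, 0.0807]
eef_rot: [3.141, -0.001, 2.928]
force: [-8.8, 1.9, 8.3]
grip_width: 0.0397
grip_force: 60.0
```

```bash
cat > lip.py <<'E'
from h import *
a=np.radians(-12.4); ex=np.array([np.cos(a),np.sin(a)]);ey=np.array([-ex[1],ex[0]]);L=np.array([.566,.2175]);t=L-.029*ex; go([*t,.0807],167.6)
for n in("top","scene"):
    i=cams.camera_info(n); im,d=cams.camera(n); r=[]
    for D in(np.load(n+"0.npz"),dict(im=im,d=d,**i)):
        W=D["world_to_cam"]; pts=[np.r_[L+x*ex+y*ey,.04] for x in(.003,.006,.01) for y in np.linspace(-.065,.065,40)]; z=[]
        for p in pts:
            q=W[:3,:3]@p+W[:3,3]; u,v=q[0]/q[2]*D["fx"]+D["cx"],q[1]/q[2]*D["fy"]+D["cy"]
            z.append(px2w(D,D["d"],u,v)[2])
        r.append(np.array(z))
    m=(abs(r[0]-.04)<.006)&(abs(r[1]-.045)<.012); print(n,m.sum(),"rise mm",np.median(r[1][m]-r[0][m])*1000)
E
python3 lip.py
```

```text
t 12.85 pos [0.5283 0.2268 0.0807] rpy [ 1.7997e+02 -5.0000e-02  1.6776e+02] F [-8.8  1.9  8.3] w 0.0397 gf 60.00351369380951
shift mm [-9.8 -1.  -0. ] rotvec [ 0.0005 -0.0009  0.0029]
top 12 rise mm 4.313494262790263
scene 117 rise mm 3.029001189333913
```

The force and a rise of about 3 mm match the expected contact. Pushing 7 mm further should give about 5 mm.

Scaled: -7 mm is -0.0088, -6 mm is -0.0075.

Emit:
arm_command(plan=[[[-0.0013,0,0,0,0,0,1],[-0.0025,0,0,0,0,0,1],[-0.0038,0,0,0,0,0,1],[-0.005,0,0,0,0,0,1],[-0.0063,0,0,0,0,0,1],[-0.0075,0,0,0,0,0,1],[-0.0088,0,0,0,0,0,1],[-0.0088,0,0,0,0,0,1],[-0.0088,0,0,0,0,0,1],[-0.0088,0,0,0,0,0,1],[-0.0088,0,0,0,0,0,1],[-0.0088,0,0,0,0,0,1]]])

```text
time_s: 14.15
ee_pos: [0.535, 0.2253, 0.0807]
eef_rot: [3.141, -0.001, 2.928]
force: [-9.2, 2.7, 8.8]
grip_width: 0.0395
grip_force: 60.0
```

```bash
python3 lip.py; python3 - <<'E'
from h import *
im,d,i=snap("scene"); c=cv2.resize(im[120:240,310:440],None,fx=5,fy=5,interpolation=cv2.INTER_CUBIC); cv2.imwrite("pics/s5.png",c)
E
```

```text
t 14.15 pos [0.535  0.2253 0.0807] rpy [ 1.7997e+02 -7.0000e-02  1.6777e+02] F [-9.2  2.7  8.8] w 0.0395 gf 60.003774762153625
shift mm [-2.9 -1.  -0. ] rotvec [ 0.0005 -0.0012  0.0029]
top 6 rise mm 5.046608650551954
scene 119 rise mm 5.0863291042819725
```

View pics/s5.png

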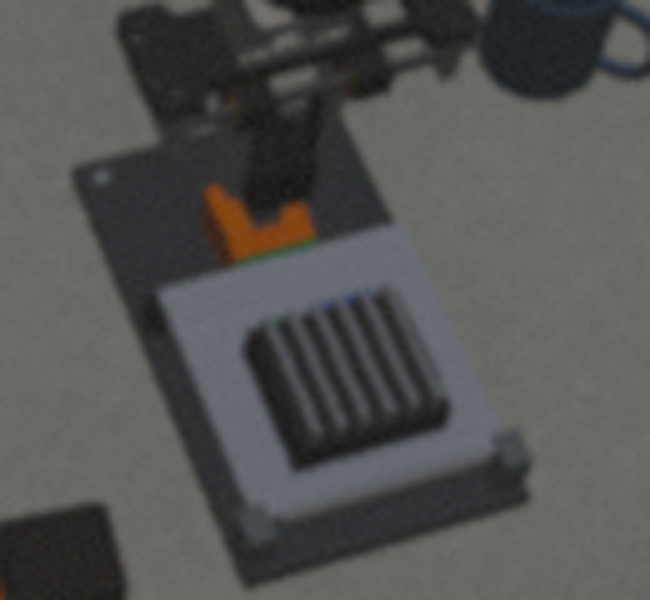

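The crop shows the plate's edge riding on the green band at about (275,250), with the fingers clear of the plate. The measured rise is 5.1 mm, so I hand the job in.

```bash
python3 -c "
from station import ctrl
print(ctrl.hand_in())"
```

```text
the job is handed in; nothing more can be done
None
```

The job is handed in, with no verdict returned: the wedge lies on the base, still gripped at 60 N, its green band under the plate's front edge, which it holds about 5 mm up (measured from the cameras).

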